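# Load a counting chamber under the spring clip of an inspection stage

## Robot

A 7-joint arm with a two-finger parallel gripper is mounted at the origin on the work surface. World frame = base frame: x ahead of the robot, y to its left, z up, the work surface at z = 0. Lengths are in m, angles in rad, forces in N, time in s.
With the tool pointing down it reaches from about 0.4 to 0.85 m from the base axis. Payload 10.4 kg.
Tool frame: the origin (TCP) lies at the very end of the fingers, on their centre line; the grasp point (between the pads) lies 19 mm behind it; z points along the fingers, y is the direction in which the jaws open and shut (so a half turn about z gives the same grasp; the last joint's range is limited). The gripper opens to 85 mm and grips with 20 to 120 N. Pads are 22 mm wide; open, the fingers measure 114 mm over their backs; the gripper's body (76 mm by 85 mm) begins 54 mm behind the grasp point. The pads swing forward as they close: fully open they stand 13 mm farther back than shut.
Start: joints at [1.2, 0.332, -0.065, 1.46, 0.022, 1.35, -0.088], TCP at [0.213, -0.588, 0.203] pointing down, gripper open.
Joint ranges: [-2.6, 2.6], [-0.5, 2.12], [-1.47, 1.34], [0.16, 2.42], [-1.27, 4.41], [0.06, 2.06], [-2.6, 2.6]. Speed limits (rad/s): [2.22, 2.22, 2.79, 2.79, 3.14, 3.14, 3.14].

## Interface

Orientations are given as [roll, pitch, yaw] about the fixed x, y, z axes, in that order (R = Rz(yaw) Ry(pitch) Rx(roll)).
In Python, from plant import bot, optics, sign_off, spotter gives the robot as it stands.
- The arm moves only by the tool servo_tool, never from a script. Its argument "commands" is text: rows parted by semicolons, each of 7 numbers parted by spaces: the shift along the world's x, y, z in units of 25 mm (1.0 is 25 mm), then the turn, a rotation vector about the world's x, y, z in degrees, then the opening, from 0 (shut) to 1 (fully open). In form: tx ty tz rx ry rz jaw; .... A call has 1 to 20 rows; each row is the pose to reach, as a shift and turn from the pose commanded when the call began; what a row does not reach only later rows make up. A row lasts 1/10 s, in which the tool goes at most 50 mm and 8.59 degrees, less where a joint would pass 70% of its speed; a pose out of reach is approached as far as the arm can. A call with a gripper value outside its range is refused whole. The fingers move at their own pace and stop on an object; "squeeze" is the grip in N (left out, the last holds). Time passes only in rows, so rows that repeat a pose let the fingers close. It gives the time, the measured TCP pose, the force and the opening at its end, in the units of the state.
- bot.get_state(): the state, without advancing time (a new reading comes with each control period).
- optics.get_image(name): name is "side" or "top"; returns a dict with "color" (384x512x3 uint8, red, green, blue), "range_z" (384x512 float32, m along the optical axis (not along the pixel's ray), 0 where there is no reading), "fx", "fy", "cx", "cy" (pixels), "k1" (the pictures are not rectified: a ray, as slopes to the right and down, at radius r is drawn at 1 + k1 r^2 times it, then the intrinsics apply), "R" (3x3) and "t" (3): a world point X has camera coordinates R X + t. Camera axes: x right, y down, z forward; pixel columns grow to the right and rows downward; lengths in m; the calibration is good to about 2 mm. A picture is of the moment at which its call begins.
- sign_off(): hands the job in, once; it reports no verdict.
Trained networks look in the newest picture that a camera, given by its name, has taken for a name from the list of things; names that differ only in an ending like _2 or _b are one class to them, and where a whole thing is asked for, a point or a joint stands for the part that bears it (a point fixed in the world has none). Each returns a list of dicts, best first, with "confidence" (0 to 1); they miss things now and then, are a little off and sometimes report something else, mostly with a low value. They report only what shows in the picture. A call takes as long as a camera call.
- spotter.boxes_of(camera, target): "box" ([centre column, centre row, width, height] in pixels, round what is visible of it).
The state is a dict: "time_s": time; "q": joint angles; "joint_vel": joint speeds; "tau": joint torques, N m; "tcp_pos": TCP position; "tcp_rot": TCP orientation; "ft_force": force on the tool from outside, world axes, zero at the start; "torque": the same for the moment, N m; "grip_width": finger opening in m.
Only numpy, scipy, OpenCV 4.12 (cv2) and the standard library are available. Lean on these libraries where they do the work, as an engineer would, in place of code of your own. Each camera call takes 0.05 s, during which the arm holds its last target. There are 200 camera calls.

## Task

Swing the inspection stage's spring clip up until it stays open, slide the counting chamber nose first between the rails and push it firmly up against the end stop, then bring the clip down onto it under control and let go. The chamber is delicate: never let the clip snap down, press or jam the chamber only lightly against the stage, and leave the other things on the bench where they are.

Things in the scene. Friction and masses are not known exactly. Their poses are not given: they have to be found in the camera images.
- stage: Fixed grey inspection stage, 175 mm long (x), 80 mm wide (y), flat deck 30 mm above the bench. Origin on the bench under it; the deck runs from x = -85 to +90 mm. x: direction in which the chamber is slid in, away from the robot; y left, z up. The deck is open up to x = -15 mm; from there flared guides lead into the channel.
- channel_mouth (a point): Middle of the channel's mouth, at deck height, 5 mm ahead (x) of the stage origin; axes as the stage's. Two aluminium rails run from here 50 mm along x to the stop; channel 43 mm wide, centred on y = 0. Lips on the rails reach in to 16 mm from the centre line, undersides 8.5 mm above the deck: the chamber can only be slid in from the -x end. Flares 20 mm long before it.
- stop: Steel end stop across the channel, 34 mm wide, 9 mm high; origin on its face that meets the chamber, at deck height, 55 mm ahead (x) of the stage origin; axes as the stage's. When the chamber is home its nose is against this face.
- chamber: Grey plastic plate, 86 mm long (x), 40 wide (y), 6 thick, 40 to 85 g, pale counting window on top, lying flat on the bench. Origin: centre of its underside; +x points to its nose, z up. On its tail stands a grip fin, 16 mm long (x), 10 mm wide (y), centred 33 mm behind the origin (x = -33 mm), top 28 mm above the underside; pinch it across its 10 mm width.
- chamber_nose (a point): Middle of the chamber's front end face, 43 mm ahead of its origin, at half thickness (3 mm up). Axes as the chamber's.
- clip (a joint): Clip angle, rad. 0: down, level, with no chamber (foot 0.5 mm above the deck); about 0.1: down on the chamber; 1.5: fully up, at its limit. Over-centre spring: below 0.75 it pulls the clip shut (about 5 N at the bar when down), above it pushes it open (5 N when fully up), so the clip stays up by itself. Hardly any friction: let go below 0.75, it snaps shut.
- clip_hinge (a point): Middle of the clip's hinge axis, which lies along the stage's y; 75 mm ahead (x) of the stage origin, 52 mm above the bench.
- clip_bar (a point): Middle of the clip's round steel cross bar (9 mm thick, 140 mm long along the stage's y) at its free end. At angle q it is 65 cos q mm behind (-x) and 65 sin q mm above the hinge. Its ends reach 30 mm out over the bench on both sides of the stage; pinch one there from above, the bar can turn between the fingers. No room beside mid-bar once the chamber's fin is in.
- clip_foot: Small rubber foot under the clip, 10 mm in diameter, 50 mm from the hinge; its lowest point is its origin, 21.5 mm below the clip's arm. It presses on the chamber when the clip is down.
- pot: Black plant pot with a seedling, 90 mm wide, 90 mm high without the plant, origin under its centre. Leave it alone.
- stain_bottle: Small brown bottle, 36 mm in diameter, 70 mm high, origin under its centre. Leave it alone.
- wood_block: Dark wooden block 70 x 45 x 22 mm, origin under its centre. Leave it alone.
- spatula: Spatula 170 mm long, lying on the bench. Leave it alone.

How it is judged:
On the way, in this order (a step that is already met when the one before it is completed fails the run):
1. the clip is swung up past its over-centre point (above 1.2 rad) (value of joint clip above 1.2 rad), for 0.2 s.
2. with the clip still up, the chamber lies between the rails, and its nose touches the stop (pressing on it with 0.5 N, or less than 0.5 mm off) (x of chamber_nose in the frame of stop between -0.0015 and 0.002 m and y of chamber_nose in the frame of stop between -0.006 and 0.006 m and z of chamber_nose in the frame of stop below 0.006 m and angle between the x axis of chamber and the x axis of stage, either way round below 0.1 rad and value of joint clip above 1.2 rad and (contact force between chamber and stop above 0.5 N or x of chamber_nose in the frame of stop above -0.0005 m)), for 0.05 s.
At the end, for the whole second after the job is handed in: The chamber lies flat between the rails, nose within 1.5 mm of the stop and in line with the stage (0.1 rad), at rest; the clip is down (below 0.2 rad) with its foot pressing on the chamber (over 2 N); both are released (x of chamber_nose in the frame of stop between -0.0015 and 0.002 m and y of chamber_nose in the frame of stop between -0.006 and 0.006 m and z of chamber_nose in the frame of stop below 0.006 m and angle between the x axis of chamber and the x axis of stage, either way round below 0.1 rad and contact force between clip_foot and chamber above 2 N and value of joint clip below 0.2 rad and linear speed of chamber below 0.01 m/s and velocity of joint clip below 0.1 rad/s); the robot touches nothing.
It fails at once if the chamber is pressed against the stop, or by the clip's foot, with over 20 N, or against the whole stage (deck, rails, stop and clip added up) with over 40 N (contact force between chamber and stop above 20 N or contact force between clip_foot and chamber above 20 N or contact force between chamber and stage above 40 N).
It fails at once if the clip snaps down (closes faster than 4 rad/s) (velocity of joint clip below -4 rad/s).
It fails at once if the pot, bottle, wooden block or spatula is moved more than 25 mm (distance of any of pot, stain_bottle, wood_block, spatula from where it was at the start of the episode above 0.025 m).
It also fails if it takes over 72 s, if anything falls off the work surface, if the arm or the gripper's body presses on something with over 40 N, if the wrist force passes 120 N, or if a joint passes its speed limit or range.

## Working session

There is one attempt and no reset: what is moved stays moved. The work goes in short steps, Python scripts to look and compute and a tool call to move; the robot and the scene stay as the last step left them, time stands still between calls to the robot, and variables do not carry over. Pictures are saved under pics/ and viewed, about 8 in all and at most 12, crops included, and the job is handed in when it is done.

Besides the shell and the picture viewer there is one more tool, called in YAML: its name, and indented under it one key for each argument. servo_tool: Moves the arm, as the interface text tells. Its arguments: {"type":"object","properties":{"commands":{"type":"string"},"squeeze":{"type":"number"}},"required":["commands"]}

```bash
mkdir -p pics; cat > h.py <<'E'
import numpy as np, cv2
from plant import bot, optics, sign_off, spotter
def cloud(im):
    d=im['range_z'];v,u=np.mgrid[:d.shape[0],:d.shape[1]]
    x=(u-im['cx'])/im['fx'];y=(v-im['cy'])/im['fy']
    a,b=x.copy(),y.copy()
    for _ in range(8):
        s=1+im['k1']*(a*a+b*b);a=x/s;b=y/s
    P=np.stack([a*d,b*d,d],-1)
    W=(P-im['t'])@np.array(im['R'])
    W[d<=0]=np.nan
    return W
def save(im,n,crop=None,s=1):
    c=im['color'][:,:,::-1]
    if crop: c=c[crop[1]:crop[3],crop[0]:crop[2]]
    cv2.imwrite('pics/'+n+'.png',cv2.resize(c,None,fx=s,fy=s,interpolation=cv2.INTER_CUBIC))
E
python3 - <<'E'
from h import *
ims={}
for n in('top','side'):
    im=optics.get_image(n);ims[n]=im
    W=cloud(im);np.save(n+'.npy',W);save(im,n+'0',s=1.5)
    print(n,im['fx'],im['k1'],-np.array(im['R']).T@im['t'])
    for t in('stage','chamber','clip','clip_bar','stop','pot','stain_bottle','wood_block','spatula','clip_foot'):
        for b in spotter.boxes_of(n,t)[:2]:
            c=np.array(b['box']).round().astype(int)
            print(t,round(b['confidence'],2),c,W[min(c[1],383),min(c[0],511)].round(3))
print(bot.get_state())
E
```

```text
top 374.82222869197045 -0.0895612200170138 [ 0.50026557 -0.02612482  1.11600813]
stage 0.73 [215 208  44  62] [0.533 0.069 0.027]
chamber 0.69 [308 204  23  31] [ 0.543 -0.205  0.009]
clip 0.61 [216 193  53  25] [0.576 0.065 0.029]
clip_bar 0.7 [213 194  54  27] [0.572 0.072 0.051]
pot 0.96 [103 217  42  32] [0.508 0.373 0.091]
stain_bottle 0.55 [244 118  14  16] [ 0.79  -0.018  0.061]
stain_bottle 0.47 [214 193  51  32] [0.575 0.069 0.054]
wood_block 0.72 [319 148  23  27] [ 0.708 -0.24   0.022]
spatula 0.95 [384 247  26  53] [ 0.412 -0.432  0.002]
side 440.7472243002962 -0.08853272769181104 [-0.12588824  0.72061496  0.77903798]
stage 0.56 [253 234  68  46] [0.518 0.092 0.03 ]
chamber 0.63 [313 195  19  15] [ 0.542 -0.193  0.004]
clip 0.54 [246 220  32  29] [0.553 0.084 0.053]
clip_bar 0.8 [247 220  39  26] [0.551 0.081 0.052]
pot 0.71 [160 278  42  73] [0.503 0.39  0.09 ]
stain_bottle 0.63 [215 179  10  21] [ 0.784 -0.004  0.039]
wood_block 0.62 [280 167  26  12] [ 0.706 -0.22   0.023]
spatula 0.83 [392 179  53  18] [ 0.408 -0.431  0.016]
{'time_s': 1.1, 'q': array([ 1.20038814,  0.33220222, -0.0646983 ,  1.46009718,  0.02158691,
        1.34992795, -0.08846942]), 'joint_vel': array([ 0.0008835 , -0.00044423, -0.00015607, -0.00038773, -0.00097674,
        0.00039702, -0.00131559]), 'tau': array([-2.65044237e-04, -6.25234365e+01,  4.88657271e-02, -3.91828287e+01,
        1.64992927e-02,  2.03021154e-03,  1.44135277e-05]), 'tcp_pos': array([ 0.21304879, -0.58758192,  0.20333747]), 'tcp_rot': array([ 3.14153463e+00, -2.91400156e-05,  3.47837484e-01]), 'ft_force': array([-0.09388523,  0.25947716,  0.31874042]), 'torque': array([ 0.01787622,  0.00152007, -0.00924056]), 'grip_width': 0.08561244405805778}
```

```bash
python3 - <<'E'
import cv2
a=cv2.imread('pics/top0.png');s=1.5
a=a[int(90*s):int(280*s),int(170*s):int(370*s)]
cv2.imwrite('pics/top0c.png',cv2.resize(a,(800,760*1),interpolation=cv2.INTER_CUBIC)[:600] if 0 else cv2.resize(a,(630,600),interpolation=cv2.INTER_CUBIC))
E
```

```text
(no output)
```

View pics/top0c.png

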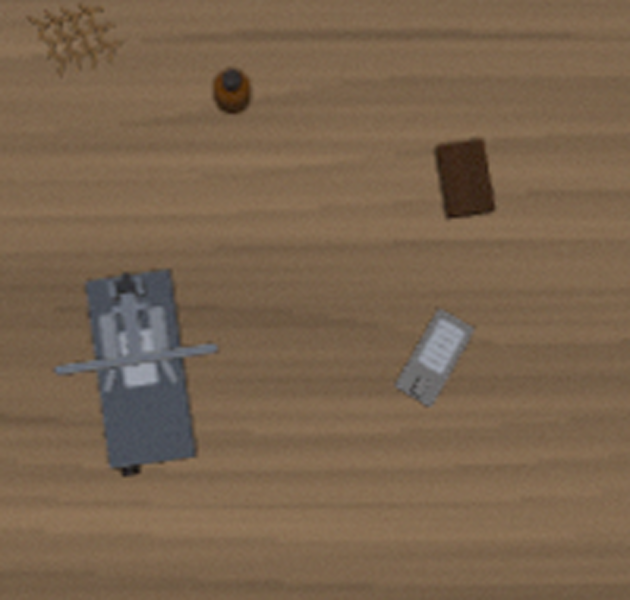

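```bash
python3 - <<'E'
import numpy as np,cv2
W=np.load('top.npy')
def rep(n,m):
    P=W[m];P=P[~np.isnan(P[:,0])]
    r=cv2.minAreaRect((P[:,:2]*1000).astype(np.float32));print(n,len(P),np.round(r[0],1),np.round(r[1],1),round(r[2],1),P[:,2].mean().round(4))
    return P
x,y,z=W[...,0],W[...,1],W[...,2]
st=(x>.42)&(x<.66)&(y>-.06)&(y<.19)
rep('deck',st&(z>.02)&(z<.036))
rep('stageall',st&(z>.015))
P=rep('bar',st&(z>.046)&(z<.062))
for p in P[np.argsort(P[:,1])][::3]: print(p.round(3),end=' ')
ch=(x>.46)&(x<.62)&(y>-.28)&(y<-.13)
rep('cham',ch&(z>.0035)&(z<.012));rep('cham2',ch&(z>.003));rep('fin',ch&(z>.018))
i=st&(z>.03)&(z<.046);rep('rails',i)
E
```

```text
deck 1260 [534.4  70.1] [183.3  80.7] 7.8 0.0293
stageall 1765 [539.4  67.8] [187.1 138.9] 29.2 0.0348
bar 301 [580.   75.6] [ 77.5 147.4] 7.5 0.0546
[ 0.557 -0.002  0.053] [0.554 0.001 0.054] [0.554 0.004 0.055] [0.551 0.007 0.055] [0.551 0.01  0.054] [0.551 0.012 0.056] [0.551 0.015 0.055] [0.551 0.018 0.057] [0.554 0.021 0.058] [0.549 0.024 0.055] [0.554 0.026 0.058] [0.551 0.029 0.057] [0.549 0.032 0.056] [0.551 0.035 0.057] [0.551 0.038 0.057] [0.549 0.04  0.059] [0.552 0.043 0.056] [0.549 0.046 0.058] [0.549 0.049 0.058] [0.549 0.052 0.058] [0.586 0.053 0.047] [0.549 0.055 0.055] [0.543 0.058 0.055] [0.546 0.061 0.053] [0.549 0.063 0.056] [0.614 0.066 0.058] [0.611 0.066 0.056] [0.552 0.066 0.053] [0.558 0.066 0.052] [0.617 0.068 0.06 ] [0.62  0.069 0.057] [0.552 0.069 0.056] [0.569 0.069 0.053] [0.58  0.069 0.052] [0.561 0.069 0.051] [0.611 0.071 0.061] [0.566 0.072 0.055] [0.575 0.072 0.055] [0.552 0.072 0.054] [0.598 0.072 0.053] [0.563 0.072 0.053] [0.561 0.072 0.053] [0.589 0.072 0.051] [0.614 0.074 0.059] [0.597 0.075 0.056] [0.583 0.075 0.055] [0.609 0.075 0.055] [0.58  
[... 569 characters left out ...]
57] [0.546 0.089 0.052] [0.601 0.089 0.05 ] [0.614 0.091 0.06 ] [0.609 0.091 0.059] [0.601 0.092 0.054] [0.603 0.094 0.058] [0.541 0.095 0.054] [0.544 0.098 0.052] [0.541 0.1   0.055] [0.538 0.103 0.055] [0.541 0.106 0.055] [0.544 0.109 0.054] [0.544 0.111 0.055] [0.541 0.114 0.055] [0.541 0.117 0.056] [0.535 0.12  0.055] [0.535 0.123 0.055] [0.541 0.125 0.057] [0.538 0.128 0.058] [0.535 0.131 0.056] [0.535 0.134 0.057] [0.538 0.137 0.058] [0.533 0.138 0.051] [0.533 0.14  0.053] [0.538 0.144 0.049] cham 379 [ 538.9 -201.8] [141.5 157.4] 89.5 0.0057
cham2 460 [ 540.7 -204.2] [158.2 146.3] 1.6 0.0064
fin 19 [ 518.3 -186.2] [ 9.3 14.4] 61.5 0.027
rails 678 [538.1  70.7] [175.3  77.5] 7.3 0.0339
```

```bash
cat >> h.py <<'E'
def plane_pts(im,uv,z):
    uv=np.asarray(uv,float).reshape(-1,2)
    x=(uv[:,0]-im['cx'])/im['fx'];y=(uv[:,1]-im['cy'])/im['fy'];a,b=x.copy(),y.copy()
    for _ in range(8):
        s=1+im['k1']*(a*a+b*b);a=x/s;b=y/s
    R=np.array(im['R']);d=np.stack([a,b,np.ones_like(a)],-1)@R;c=-R.T@im['t']
    return c+d*((z-c[2])/d[:,2])[:,None]
def mask(im,box):
    hsv=cv2.cvtColor(im['color'],cv2.COLOR_RGB2HSV);m=np.zeros(hsv.shape[:2],np.uint8)
    x0,y0,x1,y1=box;m[y0:y1,x0:x1]=(hsv[y0:y1,x0:x1,1]<75)|((hsv[y0:y1,x0:x1,0]>85)&(hsv[y0:y1,x0:x1,0]<140))
    n,l,s,_=cv2.connectedComponentsWithStats(m);return l==1+np.argmax(s[1:,4])
E
python3 - <<'E'
from h import *
for n,bx in(('top',[(290,180,325,225),(185,165,245,245)]),('side',[(298,183,328,207)])):
    im=optics.get_image(n)
    for b,z in zip(bx,(.006,.03)):
        m=mask(im,b);v,u=np.nonzero(m);P=plane_pts(im,np.c_[u,v],z)*1000
        r=cv2.minAreaRect(P[:,:2].astype(np.float32));print(n,b,m.sum(),np.round(r[0],1),np.round(r[1],1),round(r[2],2))
        w=P[:,:2]-P[:,:2].mean(0);e,V=np.linalg.eigh(w.T@w);print(' pca',P[:,:2].mean(0).round(1),np.degrees(np.arctan2(V[1,1],V[0,1])).round(1))
    c=im['color'].copy()
    W=cloud(im);np.save(n+'.npy',W)
W=np.load('top.npy');x,y,z=W[...,0],W[...,1],W[...,2]
q=(x>.42)&(x<.535)&(y>.02)&(y<.13)&(z>.022)&(z<.035)
P=W[q]*1000;r=cv2.minAreaRect(P[:,:2].astype(np.float32));print('frontdeck',np.round(r[0],1),np.round(r[1],1),round(r[2],2))
q=(x>.48)&(x<.6)&(y>-.26)&(y<-.15)&(z>.018);print('fin',W[q].mean(0),q.sum())
E
```

```text
top (290, 180, 325, 225) 413 [ 546.6 -204.3] [41.9 87.1] 59.08
 pca [ 546.4 -204.1] 149.4
top (185, 165, 245, 245) 1805 [539.2  70.4] [189.3 140.6] 29.69
 pca [537.7  72. ] -172.6
side (298, 183, 328, 207) 201 [ 543.  -199.4] [38.9 88.8] 59.27
 pca [ 542.1 -198.6] 148.7
frontdeck [491.   64.2] [95.5 80. ] 7.58
fin [ 0.5177313  -0.18569229  0.02623664] 21
```

servo_tool:
  commands: "13.6 24.12 -1.5 0 0 77.6 0.6;13.6 24.12 -1.5 0 0 77.6 0.6;13.6 24.12 -1.5 0 0 77.6 0.6;13.6 24.12 -1.5 0 0 77.6 0.6;13.6 24.12 -1.5 0 0 77.6 0.6;13.6 24.12 -1.5 0 0 77.6 0.6;13.6 24.12 -1.5 0 0 77.6 0.6;13.6 24.12 -1.5 0 0 77.6 0.6;13.6 24.12 -1.5 0 0 77.6 0.6;13.6 24.12 -1.5 0 0 77.6 0.6;13.6 24.12 -1.5 0 0 77.6 0.6;13.6 24.12 -1.5 0 0 77.6 0.6;13.6 24.12 -1.5 0 0 77.6 0.6;13.6 24.12 -1.5 0 0 77.6 0.6;13.6 24.12 -1.5 0 0 77.6 0.6;13.6 24.12 -1.5 0 0 77.6 0.6;13.6 24.12 -1.5 0 0 77.6 0.6;13.6 24.12 -1.5 0 0 77.6 0.6"
  squeeze: 30

```text
time_s: 3.0
tcp_pos: [0.5528, 0.0138, 0.1659]
tcp_rot: [3.142, 0.001, 1.7]
ft_force: [0.5, -1.2, 0.0]
grip_width: 0.0511
```

servo_tool:
  commands: "0 0 -1.5 0 0 0 0.6;0 0 -3 0 0 0 0.6;0 0 -4.3 0 0 0 0.5;0 0 -5 0 0 0 0.45;0 0 -5.25 0 0 0 0.4;0 0 -5.25 0 0 0 0.3;0 0 -5.25 0 0 0 0.2;0 0 -5.25 0 0 0 0;0 0 -5.25 0 0 0 0;0 0 -5.25 0 0 0 0;0 0 -5.25 0 0 0 0"

```text
time_s: 4.1
tcp_pos: [0.5532, 0.0154, 0.0349]
tcp_rot: [3.141, 0.0, 1.702]
ft_force: [-0.3, -0.2, -0.2]
grip_width: -0.0002
```

```bash
python3 - <<'E'
from h import *
im=optics.get_image('side');save(im,'s1',(190,160,330,290),4.5)
im2=optics.get_image('top');save(im2,'t1',(180,160,280,260),4)
print(bot.get_state())
a=cv2.imread('pics/s1.png');b=cv2.imread('pics/t1.png')
a=cv2.resize(a,(430,400));cv2.imwrite('pics/st1.png',np.hstack([cv2.resize(a,(400,400)),b]))
E
```

```text
{'time_s': 4.2, 'q': array([ 0.43905413,  0.41452936, -0.65368958,  1.8069076 ,  0.29202641,
        1.01791204, -0.19758649]), 'joint_vel': array([ 0.00045667,  0.00035061,  0.00120401,  0.00111316, -0.00092981,
        0.00010083, -0.00012983]), 'tau': array([ 1.48831779e-02, -5.49252999e+01, -8.70250583e+00, -3.27855992e+01,
        1.40688228e-02,  2.09786704e-03,  8.96043948e-04]), 'tcp_pos': array([0.55308093, 0.01539227, 0.03468926]), 'tcp_rot': array([3.14136964e+00, 6.87304710e-05, 1.70218351e+00]), 'ft_force': array([0.18791142, 0.52108517, 0.87543693]), 'torque': array([-0.02912005,  0.02869735, -0.05867451]), 'grip_width': -0.0002923837924554051}
```

View pics/st1.png

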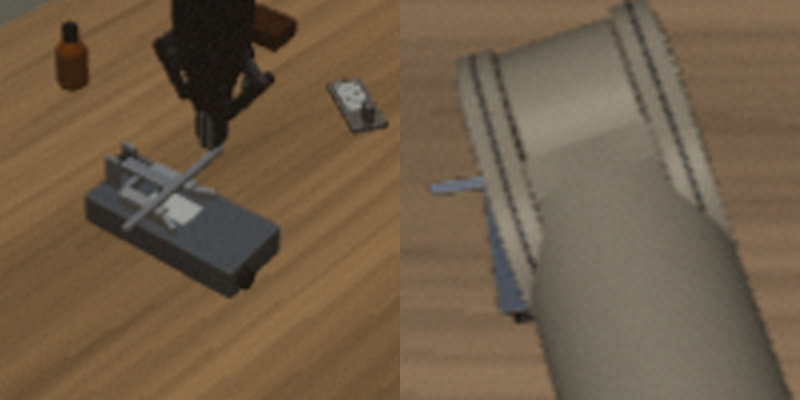

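```bash
python3 - <<'E'
from h import *
im=optics.get_image('side');W=cloud(im)
for v in range(198,222,2):
    print(v,[tuple((W[v,u]*1000).round().astype(int)) if W[v,u,0]==W[v,u,0] else None for u in range(254,276,3)])
b=spotter.boxes_of('side','clip_bar');print(b[:1])
E
```

```text
198 [(np.int64(664), np.int64(-56), np.int64(0)), (np.int64(663), np.int64(-69), np.int64(-6)), (np.int64(557), np.int64(26), np.int64(95)), (np.int64(546), np.int64(25), np.int64(99)), (np.int64(542), np.int64(19), np.int64(98)), (np.int64(525), np.int64(24), np.int64(109)), (np.int64(627), np.int64(-98), np.int64(-2)), (np.int64(619), np.int64(-103), np.int64(-1))]
200 [(np.int64(657), np.int64(-49), np.int64(0)), (np.int64(651), np.int64(-57), np.int64(-2)), (np.int64(554), np.int64(29), np.int64(91)), (np.int64(545), np.int64(27), np.int64(94)), (np.int64(542), np.int64(18), np.int64(91)), (np.int64(625), np.int64(-83), np.int64(-1)), (np.int64(618), np.int64(-88), np.int64(0)), (np.int64(614), np.int64(-97), np.int64(-3))]
202 [(np.int64(649), np.int64(-42), np.int64(0)), (np.int64(644), np.int64(-49), np.int64(-1)), (np.int64(555), np.int64(28), np.int64(83)), (np.int64(547), np.int64(25), np.int64(85)), (np.int64(539), np.int64(21), np.int64(88)), (np.int64(617), np.int64(-74), np.int64(0)), (np.int64(610), np.int64(-79), np.int64(1)), (np.int64(605), np.int64(-88), np.int64(-
[... 2666 characters left out ...]
4(41)), (np.int64(582), np.int64(0), np.int64(-2)), (np.int64(574), np.int64(-4), np.int64(0)), (np.int64(570), np.int64(-12), np.int64(-2)), (np.int64(563), np.int64(-18), np.int64(-2)), (np.int64(557), np.int64(-24), np.int64(-2)), (np.int64(552), np.int64(-32), np.int64(-3))]
220 [(np.int64(549), np.int64(57), np.int64(40)), (np.int64(545), np.int64(50), np.int64(39)), (np.int64(577), np.int64(5), np.int64(-4)), (np.int64(568), np.int64(2), np.int64(0)), (np.int64(563), np.int64(-5), np.int64(-1)), (np.int64(555), np.int64(-9), np.int64(0)), (np.int64(550), np.int64(-16), np.int64(-1)), (np.int64(544), np.int64(-23), np.int64(-1))]
[{'box': [247.0, 220.9, 41.2, 24.3], 'confidence': 0.65}]
```

```bash
python3 - <<'E'
from h import *
im=optics.get_image('side');R=np.array(im['R'])
def pr(X):
    c=R@X+im['t'];a,b=c[:2]/c[2];s=1+im['k1']*(a*a+b*b);return (im['cx']+im['fx']*a*s).round(1),(im['cy']+im['fy']*b*s).round(1)
for X in([.553,.0154,.035],[.553,.0154,.054],[.553,.0264,.035],[.554,.002,.052],[.5529,.0152,.052],[.538,.142,.052]): print(X,pr(np.array(X)))
im=optics.get_image('top');R=np.array(im['R'])
save(optics.get_image('side'),'s2',(240,185,290,225),14)
print(bot.get_state()['grip_width'])
E
```

```text
[0.553, 0.0154, 0.035] (np.float64(263.6), np.float64(214.4))
[0.553, 0.0154, 0.054] (np.float64(263.7), np.float64(208.9))
[0.553, 0.0264, 0.035] (np.float64(260.8), np.float64(216.1))
[0.554, 0.002, 0.052] (np.float64(266.8), np.float64(207.3))
[0.5529, 0.0152, 0.052] (np.float64(263.7), np.float64(209.5))
[0.538, 0.142, 0.052] (np.float64(233.6), np.float64(232.6))
4.98497268584276e-05
```

View pics/s2.png

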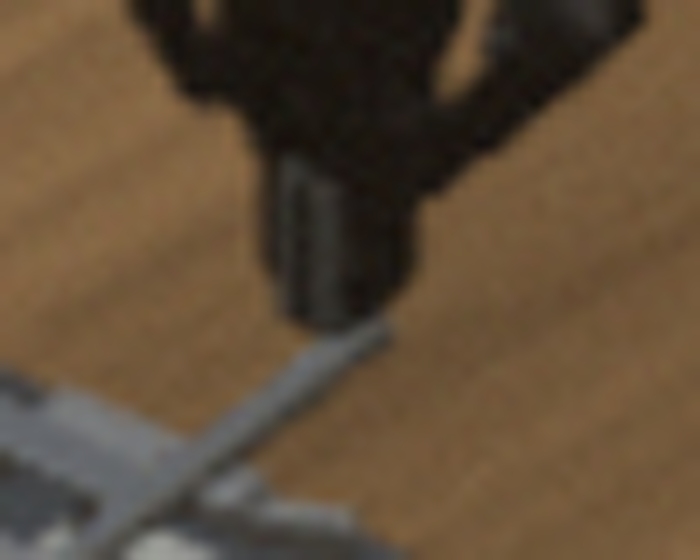

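servo_tool:
  commands: "0 0 0.4 0 0 0 0.2;0 0 0.4 0 0 0 0.5;0 0 0.4 0 0 0 0.5;0 0 0.4 0 0 0 0.5;0 0 -0.2 0 0 0 0.5;0 0 -0.5 0 0 0 0.5;0 0 -0.7 0 0 0 0.5;0 0 -0.7 0 0 0 0.2;0 0 -0.7 0 0 0 0;0 0 -0.7 0 0 0 0;0 0 -0.7 0 0 0 0;0 0 -0.7 0 0 0 0"
  squeeze: 30

```text
time_s: 5.65
tcp_pos: [0.5532, 0.0155, 0.0173]
tcp_rot: [3.141, -0.0, 1.702]
ft_force: [-0.8, -0.3, 0.1]
grip_width: 0.0076
```

```bash
python3 - <<'E'
from h import *
im=optics.get_image('side');save(im,'s3',(240,185,290,225),14)
print(bot.get_state()['grip_width'])
E
```

```text
0.007704183238776746
```

View pics/s3.png

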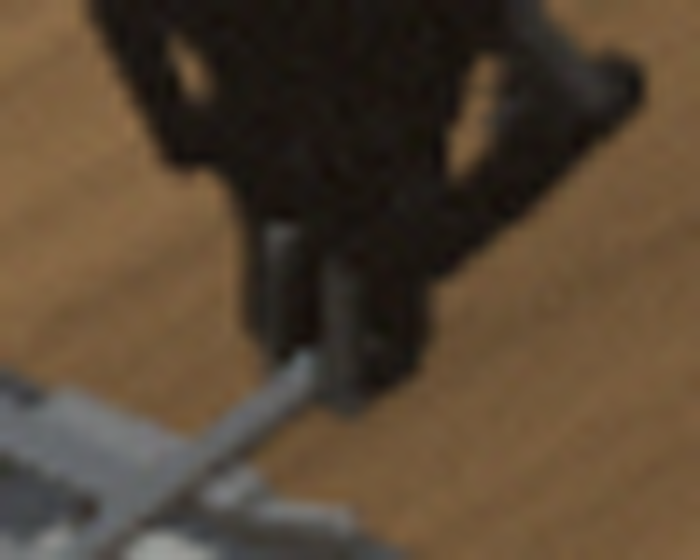

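servo_tool:
  commands: "0.01 0 0.2 0 0 0 0;0.03 0 0.39 0 0 0 0;0.07 0.01 0.58 0 0 0 0;0.115 0.015 0.77 0 0 0 0;0.18 0.025 0.95 0 0 0 0;0.257 0.034 1.13 0 0 0 0;0.35 0.046 1.3 0 0 0 0;0.45 0.06 1.47 0 0 0 0;0.45 0.06 1.47 0 0 0 0"

```text
time_s: 6.6
tcp_pos: [0.5633, 0.0168, 0.0544]
tcp_rot: [-3.139, 0.0, 1.702]
ft_force: [-9.1, 0.1, 2.5]
grip_width: 0.0073
```

servo_tool:
  commands: "0.1 0.015 0.17 0 0 0 0;0.21 0.03 0.31 0 0 0 0;0.35 0.045 0.45 0 0 0 0;0.49 0.065 0.57 0 0 0 0;0.65 0.085 0.69 0 0 0 0;0.81 0.105 0.79 0 0 0 0;0.98 0.13 0.88 0 0 0 0;1.16 0.15 0.96 0 0 0 0;1.34 0.175 1.02 0 0 0 0;1.53 0.2 1.07 0 0 0 0;1.66 0.22 1.09 0 0 0 0;1.66 0.22 1.09 0 0 0 0"

```text
time_s: 7.8
tcp_pos: [0.6076, 0.0228, 0.0823]
tcp_rot: [3.138, -0.0, 1.702]
ft_force: [1.7, 2.3, 7.0]
grip_width: 0.0078
```

servo_tool:
  commands: "0 0 0 0 0 0 0.2;0 0 0 0 0 0 0.4;0 0 0 0 0 0 0.4;0 0 1 0 0 0 0.4;0 0 2.2 0 0 0 0.4;0 0 3.3 0 0 0 0.4;0 0 3.5 0 0 0 0.4;-3.6 -8.36 3.3 0 0 51.7 0.4;-3.6 -8.36 3.3 0 0 51.7 0.4;-3.6 -8.36 3.3 0 0 51.7 0.4;-3.6 -8.36 3 0 0 51.7 0.4;-3.6 -8.36 3 0 0 51.7 0.4;-3.6 -8.36 2 0 0 51.7 0.4;-3.6 -8.36 1 0 0 51.7 0.4;-3.6 -8.36 0.5 0 0 51.7 0.4;-3.6 -8.36 0.5 0 0 51.7 0.4"

```text
time_s: 9.4
tcp_pos: [0.5142, -0.1861, 0.0915]
tcp_rot: [-3.141, -0.004, 2.603]
ft_force: [0.5, 0.0, -0.2]
grip_width: 0.0343
```

```bash
python3 - <<'E'
from h import *
s=bot.get_state();print(s['time_s'],s['tcp_pos'],np.degrees(s['tcp_rot']))
im=optics.get_image('side');save(im,'s4',(200,150,340,255),5.7)
W=cloud(im);x,y,z=W[...,0],W[...,1],W[...,2]
m=mask(im,(298,183,328,207));v,u=np.nonzero(m);P=plane_pts(im,np.c_[u,v],.006)*1000
print(m.sum(),cv2.minAreaRect(P[:,:2].astype(np.float32)))
q=(np.abs(x-.517)<.06)&(np.abs(y+.186)<.06)&(z>.035)
zs=z[q];print('tool pts',zs.min(),np.sort(zs)[:12].round(3),W[q][zs<np.sort(zs)[12]].mean(0))
q=(np.abs(x-.6)<.06)&(np.abs(y-.08)<.09)&(z>.09);print('clip up pts',q.sum(),W[q].mean(0),z[q].max())
E
```

```text
9.4 [ 0.51420266 -0.186064    0.09150441] [-179.97932894   -0.24209529  149.11873026]
200 ((542.868408203125, -199.27980041503906), (38.917171478271484, 89.17903900146484), 59.2712287902832)
tool pts 0.1184149168034964 [0.118 0.12  0.121 0.121 0.121 0.122 0.122 0.122 0.123 0.123 0.124 0.125] [ 0.50778475 -0.18602311  0.12185124]
clip up pts 182 [0.60198502 0.08606811 0.11521035] 0.12432217666179776
```

View pics/s4.png

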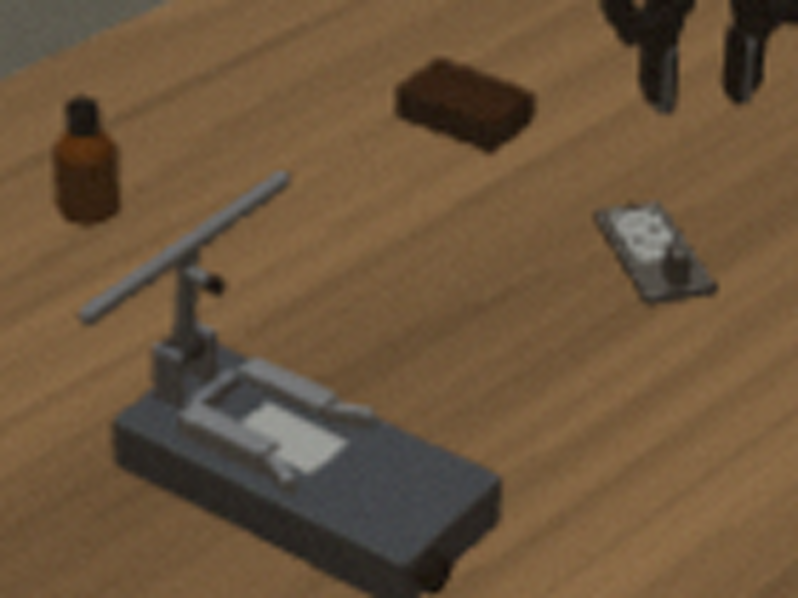

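servo_tool:
  commands: "0.11 0.02 -1.5 0 0 0 0.4;0.11 0.02 -3 0 0 0 0.4;0.11 0.02 -3.6 0 0 0 0.4;0.11 0.02 -3.94 0 0 0 0.4;0.11 0.02 -3.94 0 0 0 0.4;0.11 0.02 -3.94 0 0 0 0.2;0.11 0.02 -3.94 0 0 0 0;0.11 0.02 -3.94 0 0 0 0;0.11 0.02 -3.94 0 0 0 0;0.11 0.02 -3.94 0 0 0 0"
  squeeze: 30

```text
time_s: 10.45
tcp_pos: [0.5197, -0.1865, -0.0033]
tcp_rot: [3.141, 0.003, 2.604]
ft_force: [-0.9, -0.4, 6.4]
grip_width: 0.0082
```

```bash
python3 - <<'E'
from h import *
s=bot.get_state();print(s['time_s'],s['tcp_pos'],np.degrees(s['tcp_rot']),s['ft_force'],s['grip_width'])
im=optics.get_image('side');save(im,'s5',(290,160,340,215),10)
E
```

```text
10.45 [ 0.51968465 -0.18649309 -0.00325396] [1.79989289e+02 1.46128597e-01 1.49216522e+02] [-0.88772515 -0.44203077  6.37699556] 0.00816958253477945
```

View pics/s5.png

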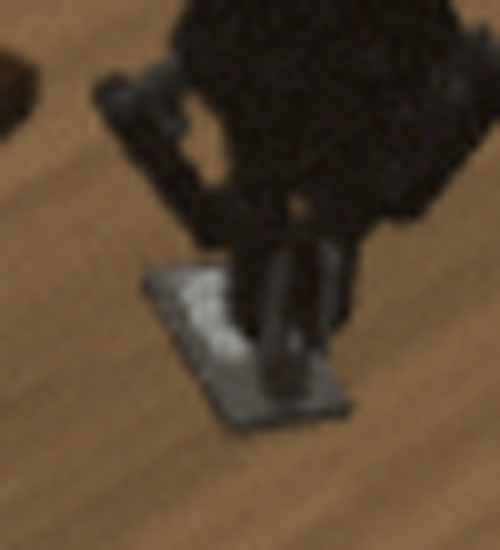

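servo_tool:
  commands: "0 0 0.3 0 0 0 0;0 0 0.8 0 0 0 0;0 0 1.6 0 0 0 0;0 0 2.4 0 0 0 0;0 0 2.4 0 0 0 0;0 0 2.4 0 0 0 0"

```text
time_s: 11.1
tcp_pos: [0.5188, -0.1864, 0.0559]
tcp_rot: [-3.142, 0.001, 2.604]
ft_force: [0.2, 0.5, -0.2]
grip_width: 0.0087
```

```bash
python3 - <<'E'
from h import *
s=bot.get_state();print(s['time_s'],s['tcp_pos'],np.degrees(s['tcp_rot']),s['ft_force'],s['grip_width'])
im=optics.get_image('side');save(im,'s6',(290,145,345,205),10)
E
```

```text
11.1 [ 0.51880919 -0.1863615   0.05590345] [-1.79995593e+02  7.57176795e-02  1.49216182e+02] [ 0.23612218  0.49818725 -0.23985285] 0.008718526215770591
```

View pics/s6.png

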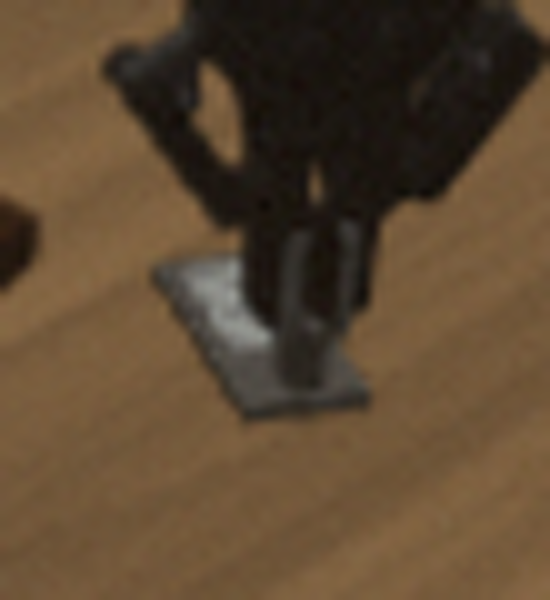

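servo_tool:
  commands: "-0.6 1.9 0.3 0 0 7.6 0;-1.2 3.8 0.3 0 0 15.2 0;-1.8 5.7 0.3 0 0 23 0;-2.4 7.6 0.3 0 0 30.5 0;-3.05 9.78 0.3 0 0 38.3 0;-3.05 9.78 0.3 0 0 38.3 0;-3.05 9.78 0.3 0 0 38.3 0;-3.05 9.78 0 0 0 38.3 0;-3.05 9.78 0 0 0 38.3 0"

```text
time_s: 12.05
tcp_pos: [0.4419, 0.0568, 0.0538]
tcp_rot: [3.141, -0.002, -3.013]
ft_force: [-0.2, -0.2, -1.1]
grip_width: 0.0082
```

```bash
python3 - <<'E'
from h import *
s=bot.get_state();print(s['time_s'],s['tcp_pos'],np.degrees(s['tcp_rot']),s['ft_force'],s['grip_width'])
for n in('side','top'):
    im=optics.get_image(n);W=cloud(im);np.save(n+'3.npy',W);save(im,n+'3',(190,160,300,270) if n=='side' else (170,155,270,255),4)
a=cv2.imread('pics/side3.png');b=cv2.imread('pics/top3.png')
cv2.imwrite('pics/st3.png',np.hstack([cv2.resize(a,(400,400)),b]))
E
```

```text
12.05 [0.44190229 0.05678568 0.05383392] [ 1.79975650e+02 -1.08516286e-01 -1.72651529e+02] [-0.15938401 -0.18412183 -1.09974414] 0.008235248154307158
```

View pics/st3.png

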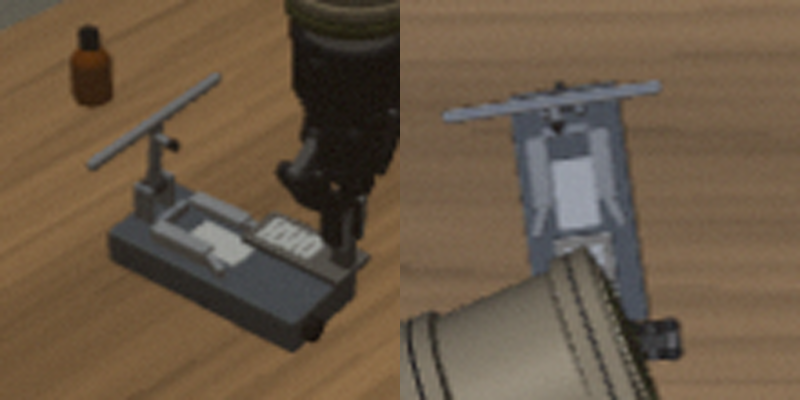

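servo_tool:
  commands: "0 0.05 -0.5 0 0 0.2 0;0 0.05 -0.9 0 0 0.2 0;0 0.05 -0.98 0 0 0.2 0;0 0.05 -0.98 0 0 0.2 0"

```text
time_s: 12.55
tcp_pos: [0.4417, 0.0598, 0.0299]
tcp_rot: [3.141, -0.001, -3.006]
ft_force: [-0.2, -0.5, -0.4]
grip_width: 0.0082
```

servo_tool:
  commands: "0 0 -0.02 0 0 0 0;0 0 -0.04 0 0 0 0;0 0 -0.04 0 0 0 0"

```text
time_s: 12.85
tcp_pos: [0.4425, 0.0596, 0.0298]
tcp_rot: [-3.142, 0.0, -3.007]
ft_force: [0.9, 0.8, -0.1]
grip_width: 0.0085
```

servo_tool:
  commands: "0 0 -0.02 0 0 0 0;0 0 -0.04 0 0 0 0;0 0 -0.04 0 0 0 0"

```text
time_s: 13.15
tcp_pos: [0.4423, 0.0596, 0.0286]
tcp_rot: [3.142, -0.0, -3.007]
ft_force: [-0.4, -0.5, -0.3]
grip_width: 0.0086
```

servo_tool:
  commands: "0 -0.03 -0.02 0 0 0 0;0 -0.03 -0.04 0 0 0 0;0 -0.03 -0.04 0 0 0 0"

```text
time_s: 13.45
tcp_pos: [0.4423, 0.0589, 0.0275]
tcp_rot: [3.141, -0.0, -3.007]
ft_force: [-0.3, -0.2, -0.4]
grip_width: 0.0084
```

servo_tool:
  commands: "0 0 -0.02 0 0 0 0;0 0 -0.04 0 0 0 0;0 0 -0.04 0 0 0 0"

```text
time_s: 13.75
tcp_pos: [0.4423, 0.0589, 0.0267]
tcp_rot: [-3.142, -0.0, -3.007]
ft_force: [-1.3, 0.3, 3.9]
grip_width: 0.0086
```

servo_tool:
  commands: "0.2 0.026 0.015 0 0 0 0;0.4 0.052 0.015 0 0 0 0;0.6 0.078 0.015 0 0 0 0;0.7 0.091 0.015 0 0 0 0;0.8 0.105 0.015 0 0 0 0"

```text
time_s: 14.25
tcp_pos: [0.4625, 0.0617, 0.0268]
tcp_rot: [3.141, -0.0, -3.007]
ft_force: [-0.3, 0.3, 0.0]
grip_width: 0.0082
```

servo_tool:
  commands: "0.1 0.013 0 0 0 0 0;0.2 0.026 0 0 0 0 0;0.3 0.039 0 0 0 0 0;0.4 0.052 0 0 0 0 0"

```text
time_s: 14.65
tcp_pos: [0.4725, 0.0629, 0.027]
tcp_rot: [3.142, -0.0, -3.007]
ft_force: [-0.4, 0.3, 0.7]
grip_width: 0.0085
```

servo_tool:
  commands: "0.1 0.013 0 0 0 0 0;0.2 0.026 0 0 0 0 0;0.3 0.039 0 0 0 0 0;0.4 0.052 0 0 0 0 0"

```text
time_s: 15.05
tcp_pos: [0.4825, 0.0642, 0.027]
tcp_rot: [3.141, -0.0, -3.007]
ft_force: [-1.1, 0.9, 0.3]
grip_width: 0.0085
```

servo_tool:
  commands: "0.1 0.013 0 0 0 0 0;0.2 0.026 0 0 0 0 0;0.3 0.039 0 0 0 0 0;0.4 0.052 0 0 0 0 0"

```text
time_s: 15.45
tcp_pos: [0.4925, 0.0655, 0.027]
tcp_rot: [3.141, -0.0, -3.007]
ft_force: [-0.6, 1.6, 0.4]
grip_width: 0.0083
```

servo_tool:
  commands: "0.1 0.013 0 0 0 0 0;0.2 0.026 0 0 0 0 0;0.3 0.039 0 0 0 0 0;0.4 0.052 0 0 0 0 0"

```text
time_s: 15.85
tcp_pos: [0.5025, 0.0668, 0.027]
tcp_rot: [3.141, -0.0, -3.007]
ft_force: [-1.5, 0.1, -0.2]
grip_width: 0.0085
```

```bash
python3 - <<'E'
from h import *
s=bot.get_state();print(s['time_s'],s['tcp_pos'],np.degrees(s['tcp_rot']),s['ft_force'],s['grip_width'])
im=optics.get_image('side');save(im,'s7',(210,180,290,250),8)
im=optics.get_image('top');save(im,'t7',(185,165,255,235),8)
a=cv2.imread('pics/s7.png');b=cv2.imread('pics/t7.png')
cv2.imwrite('pics/st7.png',np.hstack([cv2.resize(a,(400,350)),cv2.resize(b,(400,350))]))
E
```

```text
15.85 [0.50246681 0.06680077 0.02696168] [ 1.79993785e+02 -4.25898951e-03 -1.72270155e+02] [-1.45341832  0.11739582 -0.17035172] 0.008520393392926356
```

View pics/st7.png

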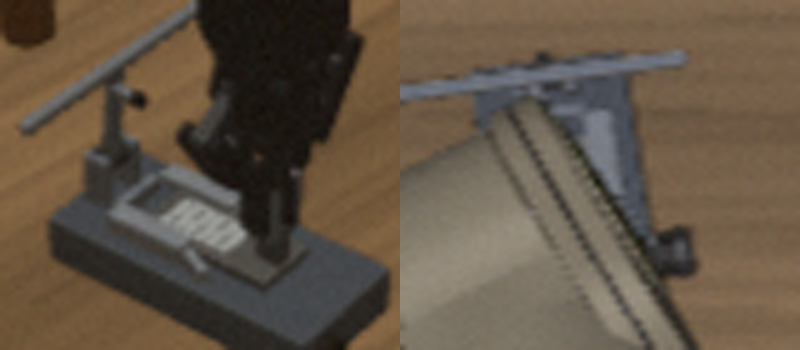

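servo_tool:
  commands: "0.08 0.01 0 0 0 0 0;0.16 0.02 0 0 0 0 0;0.24 0.03 0 0 0 0 0;0.32 0.04 0 0 0 0 0;0.32 0.04 0 0 0 0 0"

```text
time_s: 16.45
tcp_pos: [0.5107, 0.0678, 0.027]
tcp_rot: [3.141, 0.0, -3.007]
ft_force: [0.3, 0.5, -0.2]
grip_width: 0.0084
```

servo_tool:
  commands: "0.02 0.003 0 0 0 0 0;0.04 0.006 0 0 0 0 0;0.06 0.008 0 0 0 0 0;0.08 0.01 0 0 0 0 0;0.08 0.01 0 0 0 0 0"

```text
time_s: 16.95
tcp_pos: [0.5123, 0.068, 0.027]
tcp_rot: [3.141, -0.0, -3.007]
ft_force: [-1.9, 1.8, 0.8]
grip_width: 0.0083
```

servo_tool:
  commands: "0.02 0.003 0 0 0 0 0;0.04 0.006 0 0 0 0 0;0.06 0.008 0 0 0 0 0;0.06 0.008 0 0 0 0 0"

```text
time_s: 17.35
tcp_pos: [0.5139, 0.0682, 0.027]
tcp_rot: [3.141, 0.0, -3.007]
ft_force: [-2.8, 1.3, 1.0]
grip_width: 0.0082
```

servo_tool:
  commands: "0.02 0.003 0 0 0 0 0;0.04 0.006 0 0 0 0 0;0.04 0.006 0 0 0 0 0"

```text
time_s: 17.65
tcp_pos: [0.5149, 0.0684, 0.027]
tcp_rot: [3.141, 0.0, -3.007]
ft_force: [-1.4, 1.9, 1.5]
grip_width: 0.008
```

servo_tool:
  commands: "0.02 0.003 0 0 0 0 0;0.04 0.006 0 0 0 0 0;0.04 0.006 0 0 0 0 0"

```text
time_s: 17.95
tcp_pos: [0.5155, 0.0684, 0.0269]
tcp_rot: [-3.142, -0.001, -3.007]
ft_force: [-3.7, 1.1, 3.6]
grip_width: 0.0086
```

servo_tool:
  commands: "0.02 0.003 0 0 0 0 0;0.04 0.006 0 0 0 0 0;0.04 0.006 0 0 0 0 0"

```text
time_s: 18.25
tcp_pos: [0.5155, 0.0685, 0.0268]
tcp_rot: [-3.141, -0.003, -3.007]
ft_force: [-9.8, 0.3, 7.4]
grip_width: 0.0085
```

servo_tool:
  commands: "-0.01 0 0.01 0 0 0 0;-0.02 0 0.01 0 0 0 0;-0.02 0 0.01 0 0 0 0.1;-0.02 0 0.01 0 0 0 0.2;-0.02 0 0.01 0 0 0 0.2;-0.02 0 0.01 0 0 0 0.2;-0.02 0 0.2 0 0 0 0.2;-0.02 0 0.5 0 0 0 0.2;-0.02 0 0.9 0 0 0 0.2;-0.02 0 1.3 0 0 0 0.2;-0.02 0 2.5 0 0 0 0.3;-0.02 0 3.8 0 0 0 0.4;-0.02 0 4.8 0 0 0 0.5;-0.02 0 4.8 0 0 0 0.5"

```text
time_s: 19.65
tcp_pos: [0.5183, 0.0692, 0.1511]
tcp_rot: [-3.141, 0.006, -3.007]
ft_force: [-0.4, 0.7, -0.8]
grip_width: 0.0428
```

```bash
python3 - <<'E'
from h import *
s=bot.get_state();print(s['time_s'],s['tcp_pos'],np.degrees(s['tcp_rot']),s['ft_force'],s['grip_width'])
im=optics.get_image('side');save(im,'s8',(205,165,290,250),7)
W=cloud(im);x,y,z=W[...,0],W[...,1],W[...,2]
q=(np.abs(x-.6)<.06)&(y>-.02)&(y<.17)&(z>.10);print('clip up pts',q.sum(),W[q].mean(0),z[q].max())
E
```

```text
19.65 [0.51831903 0.06924911 0.15109661] [-179.94374065    0.33641263 -172.26431269] [-0.44897463  0.71941298 -0.80601962] 0.04282492627153348
clip up pts 222 [0.5876325  0.08668171 0.2093183 ] 0.5697418849039
```

View pics/s8.png

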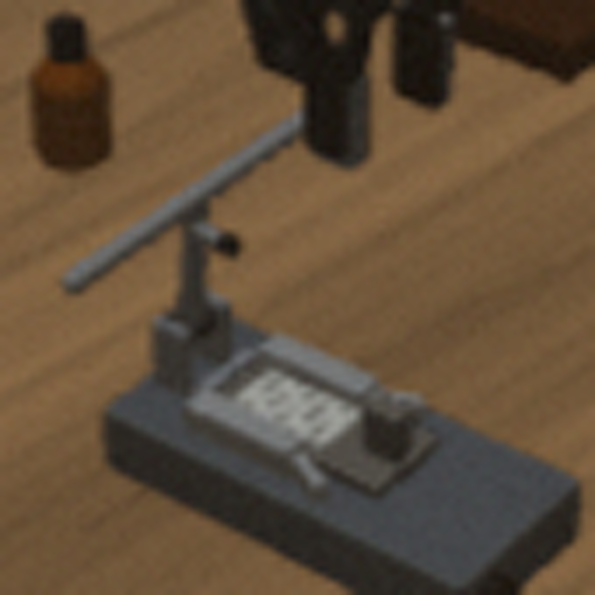

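servo_tool:
  commands: "0.9 -0.45 0.4 0 0 -8.5 0.5;1.8 -0.9 0.4 0 0 -17 0.5;2.7 -1.4 0.4 0 0 -25.5 0.5;3.79 -1.88 0.4 0 0 -34 0.5;3.79 -1.88 0.4 0 0 -50 0.5;3.79 -1.88 0.4 0 0 -70 0.5;3.79 -1.88 0.4 0 0 -90.2 0.5;3.79 -1.88 0.4 0 0 -90.2 0.5;3.79 -1.88 0.4 0 0 -90.2 0.5;3.79 -1.88 0.4 0 0 -90.2 0.5;3.79 -1.88 0.4 0 0 -90.2 0.5;3.79 -1.88 0.4 0 0 -90.2 0.5;3.79 -1.88 0.4 0 0 -90.2 0.5"

```text
time_s: 21.0
tcp_pos: [0.6107, 0.0216, 0.1564]
tcp_rot: [-3.141, -0.0, 1.705]
ft_force: [-0.3, -0.2, 0.3]
grip_width: 0.0422
```

servo_tool:
  commands: "0.09 0 -1 0 0 0 0.5;0.09 0 -2 0 0 0 0.5;0.09 0 -2.6 0 0 0 0.5;0.09 0 -2.92 0 0 0 0.5;0.09 0 -2.92 0 0 0 0.4;0.09 0 -2.92 0 0 0 0.2;0.09 0 -2.92 0 0 0 0;0.09 0 -2.92 0 0 0 0;0.09 0 -2.92 0 0 0 0;0.09 0 -2.92 0 0 0 0"
  squeeze: 35

```text
time_s: 22.0
tcp_pos: [0.6133, 0.0217, 0.0851]
tcp_rot: [3.141, 0.0, 1.702]
ft_force: [-5.7, -0.7, 7.6]
grip_width: 0.0072
```

servo_tool:
  commands: "-0.256 -0.034 -0.031 0 0 0 0;-0.507 -0.067 -0.088 0 0 0 0;-0.752 -0.099 -0.17 0 0 0 0;-0.987 -0.13 -0.276 0 0 0 0;-1.211 -0.159 -0.406 0 0 0 0;-1.42 -0.187 -0.557 0 0 0 0;-1.614 -0.212 -0.728 0 0 0 0;-1.789 -0.235 -0.919 0 0 0 0;-1.789 -0.235 -0.919 0 0 0 0"

```text
time_s: 22.9
tcp_pos: [0.5673, 0.0155, 0.0598]
tcp_rot: [-3.14, -0.0, 1.702]
ft_force: [1.2, -0.3, 0.2]
grip_width: 0.007
```

servo_tool:
  commands: "-0.08 -0.01 -0.1 0 0 0 0;-0.156 -0.021 -0.207 0 0 0 0;-0.226 -0.03 -0.316 0 0 0 0;-0.291 -0.039 -0.428 0 0 0 0;-0.35 -0.046 -0.544 0 0 0 0;-0.403 -0.053 -0.662 0 0 0 0;-0.45 -0.06 -0.783 0 0 0 0;-0.492 -0.065 -0.906 0 0 0 0;-0.492 -0.065 -0.906 0 0 0 0"

```text
time_s: 23.8
tcp_pos: [0.5558, 0.014, 0.0377]
tcp_rot: [-3.141, -0.0, 1.702]
ft_force: [2.1, -1.2, -3.0]
grip_width: 0.0069
```

servo_tool:
  commands: "-0.018 -0.002 -0.06 0 0 0 0;-0.035 -0.005 -0.125 0 0 0 0;-0.05 -0.007 -0.19 0 0 0 0;-0.063 -0.008 -0.252 0 0 0 0;-0.075 -0.01 -0.315 0 0 0 0;-0.075 -0.01 -0.315 0 0 0 0"

```text
time_s: 24.4
tcp_pos: [0.554, 0.0138, 0.03]
tcp_rot: [-3.141, -0.0, 1.702]
ft_force: [-0.2, -1.1, -5.4]
grip_width: 0.0065
```

servo_tool:
  commands: "-0.004 0 -0.03 0 0 0 0;-0.008 0 -0.06 0 0 0 0;-0.008 0 -0.06 0 0 0 0"

```text
time_s: 24.7
tcp_pos: [0.5539, 0.0137, 0.0287]
tcp_rot: [-3.141, 0.0, 1.702]
ft_force: [-1.5, -2.5, -4.3]
grip_width: 0.0069
```

servo_tool:
  commands: "-0.004 0 -0.02 0 0 0 0;-0.006 0 -0.04 0 0 0 0;-0.006 0 -0.04 0 0 0 0"

```text
time_s: 25.0
tcp_pos: [0.5539, 0.0137, 0.0279]
tcp_rot: [-3.141, 0.0, 1.702]
ft_force: [-1.6, -3.4, -3.8]
grip_width: 0.0073
```

servo_tool:
  commands: "-0.002 0 -0.02 0 0 0 0;-0.004 0 -0.04 0 0 0 0;-0.004 0 -0.04 0 0 0 0"

```text
time_s: 25.3
tcp_pos: [0.5538, 0.0137, 0.0271]
tcp_rot: [-3.141, 0.0, 1.702]
ft_force: [-3.6, -4.0, -0.3]
grip_width: 0.0071
```

servo_tool:
  commands: "-0.002 0 -0.02 0 0 0 0;-0.004 0 -0.03 0 0 0 0;-0.004 0 -0.03 0 0 0 0"

```text
time_s: 25.6
tcp_pos: [0.5538, 0.0137, 0.0268]
tcp_rot: [-3.142, 0.001, 1.702]
ft_force: [-5.9, -3.8, 5.3]
grip_width: 0.0069
```

servo_tool:
  commands: "0 0 0.02 0 0 0 0;0 0 0.03 0 0 0 0;0 0 0.03 0 0 0 0.15;0 0 0.03 0 0 0 0.3;0 0 0.03 0 0 0 0.45;0 0 0.03 0 0 0 0.5;0 0 0.03 0 0 0 0.5;0 0 0.03 0 0 0 0.5;0 0 0.4 0 0 0 0.5;0 0 1 0 0 0 0.5;0 0 2 0 0 0 0.5;0 0 3.5 0 0 0 0.5;0 0 5 0 0 0 0.5;0 -2 6 0 0 0 0.5;0 -4 6 0 0 0 0.5;0 -6 6 0 0 0 0.5;0 -8 6 0 0 0 0.5;0 -8 6 0 0 0 0.5"

```text
time_s: 27.4
tcp_pos: [0.5525, -0.1943, 0.1772]
tcp_rot: [-3.142, 0.003, 1.693]
ft_force: [0.5, 0.2, -0.3]
grip_width: 0.043
```

```bash
python3 - <<'E'
from h import *
s=bot.get_state();print(s['time_s'],s['tcp_pos'],s['ft_force'],s['grip_width'])
im=optics.get_image('side');save(im,'s9',(205,165,290,250),4.7)
im=optics.get_image('top');save(im,'t9',(175,165,255,245),5)
W=cloud(im);x,y,z=W[...,0],W[...,1],W[...,2]
q=(x>.53)&(x<.57)&(z>.045)&(((y>.12)&(y<.16))|((y>-.01)&(y<.03)));print('bar ends',q.sum(),W[q].mean(0))
q=(x>.49)&(x<.53)&(y>.04)&(y<.1)&(z>.048);print('fin',q.sum(),W[q].mean(0))
for n in('pot','stain_bottle','wood_block','spatula'):print(n,[np.round(b['box']) for b in spotter.boxes_of('top',n)[:1]])
a=cv2.imread('pics/s9.png');b=cv2.imread('pics/t9.png')
cv2.imwrite('pics/st9.png',np.hstack([cv2.resize(a,(400,400)),b]))
E
```

```text
27.4 [ 0.55254288 -0.19427668  0.17724983] [ 0.49679934  0.17411585 -0.33061321] 0.042966510003925415
bar ends 67 [0.54671253 0.0655814  0.06106424]
fin 20 [0.51477439 0.0666934  0.0574176 ]
pot [array([102., 218.,  44.,  31.])]
stain_bottle [array([243., 118.,  14.,  13.])]
wood_block [array([316., 147.,  20.,  26.])]
spatula [array([391., 255.,  13.,  42.])]
```

View pics/st9.png

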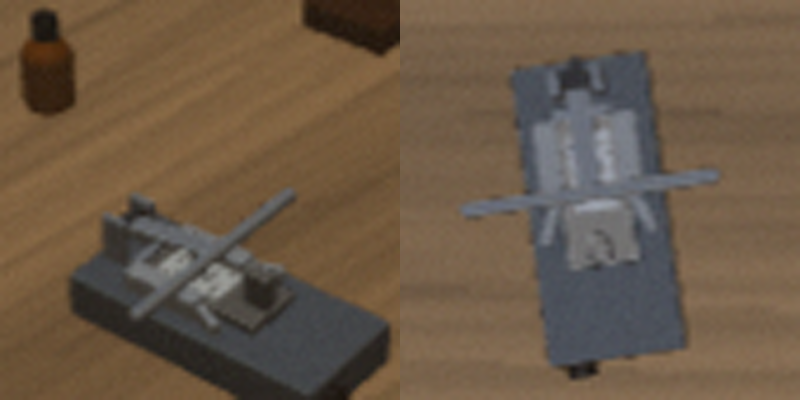

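```bash
python3 -c "
from plant import sign_off;print(sign_off())"
```

```text
the job is handed in; nothing more can be done
None
```

The job is handed in at about 28 s on the robot clock, with the clip closed on the chamber and the gripper clear; `sign_off()` gives no verdict.

**What I did**
- **Clip up:** I pinched the bar's right end and swung the clip to about 1.4 rad. It stayed up after I let go, as the next picture showed.
- **Chamber in:** I lifted the chamber by its fin, set it on the open deck and slid it into the channel. I stopped when it pressed on the end stop with about 10 N, then eased back and let go.
- **Clip down:** I brought the clip down at no more than about 1 rad/s, with 0.5–1.5 mm steps at the end. I eased the last press and released it.

**Last checks**
- **Chamber:** the fin measured 21.1 mm behind the stage origin along x, against 21 mm expected when home, and about 1 mm off the centre line. That comes from about 20 depth points with a camera good to 2 mm, so the 1.5 mm nose limit is likely met rather than proven.
- **Clip:** the bar height matches a clip angle of about 0.1 rad. I did not measure the foot's force directly. It was about 14 N at most during the final press, going by the wrist reading.
- **Other things:** the pot, bottle and block show up where they were. The spatula's detection box came back narrower and shifted. I put that down to the arm covering part of it, since I never worked near it, but I did not check further.

**What disagreed**
- **First grasp:** the first try at the bar closed on nothing. The fingertips sat about 18 mm higher than the reported tool position suggested, so I corrected using the picture.
- **Tip offset:** the later touch on the chamber's plate suggested about 9 mm instead, and I did not resolve the difference.
- **Gripper width:** it read 1.5–2 mm low on both the bar and the fin.

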